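# Clamp the mended pepper mill

## Task

The wooden pepper mill's split body has just been glued, so handle it gently: lift it by its head and stand it upright in the V-shaped stop of the little one-hand bar clamp, and let go of it. Then squeeze the clamp's trigger against its handle again and again until the pad has closed on the mill and presses it lightly but firmly into the stop, without crushing it and without pushing the jaw by hand. Finish holding the trigger squeezed fully home; leave everything else on the worktop alone.

Things in the scene. Friction and masses are not known exactly. Their poses are not given: they have to be found in the camera images.
- mill_mid (a point): Wooden pepper mill, round, 170 mm tall, 0.13 to 0.23 kg. Point on its axis, half-way up (85 mm above the foot); z up. Body 58 mm in diameter; the round head is 49 mm in diameter, widest 141 mm above the foot, with a 12 mm knob on top (158 to 170 mm). Lift it by the head from above. Freshly glued: grip it with at most 60 N a finger (150 N of both together cracks it).
- clamp: One-hand bar clamp on a wooden board (90 x 262 mm, fixed; its top is 12 mm above the worktop). Origin on the worktop under the board; +y is the way the jaw pushes, from the handle to the V stop; z up. Along y: bar tail to -177 mm, handle -124 to -108, V stop 60 to 102 (cork faces 130 degrees apart, open towards the handle, 88 mm high). Grey plastic, steel, wood, cork.
- seat (a point): Point on the board top where the mill's foot centre belongs when the mill touches both faces of the V stop, at (0, 46, 12) mm in the clamp's frame; axes as the clamp's. A mill set down up to 15 mm short of it is pushed home by the pad.
- squeeze (a point): Middle of the grip, 130 mm above the worktop; axes as the clamp's. Squeeze from above along y: one finger behind the handle (outer face 18 mm to -y), one before the trigger's rounded finger swell (outer face 19 mm to +y squeezed, 34 mm released). Handle 28 mm wide, 160 mm high, trigger 24 mm wide, 154 mm high above the worktop; the housing below reaches 94 mm.
- trigger (a joint): Trigger, hinged at its foot 85 mm above the worktop: 0 released, 0.32 rad fully squeezed (stop). A spring of about 4 N at the grip returns it when let go; it must come back nearly to 0 for the next stroke to catch. A squeeze of 20 N or more is enough. Each full squeeze moves the jaw on by about 6.5 mm (the first by 3 to 10); releasing it leaves the jaw where it is.
- jaw (a joint): Jaw and toothed bar, sliding towards the stop: 0 fully back, grows as it advances, m, at most 0.075. Starts at 0 to 0.018. It is stiff (11 N) and does not run back. With the mill seated, the pad is about 35 mm minus this value away from the mill.
- pad (a joint): Spring-mounted rubber pad (48 mm wide, 36 mm high) at the jaw's front: 0 free, grows as it is pressed back, m. Its spring gives 0.3 N per mm, so once it touches each full squeeze adds about 2 N. A light firm hold is 2 to 7 N (7 to 23 mm); at 28 mm it bottoms, and 9 N or more crushes the mill.
- pad_face (a point): Middle of the pad's front face, 45 mm above the worktop; axes as the clamp's.
- shaker: Bystander: salt shaker, 44 mm in diameter, 90 mm tall. Origin at the centre of its foot.
- jar: Bystander: clear jar with a dark lid, 63 mm in diameter, 94 mm tall. Origin at the centre of its foot.
- mug: Bystander: white mug with a handle, 94 mm tall. Origin under it.
- cup: Bystander: steel cup, 76 mm in diameter, 98 mm tall. Origin at the centre of its foot.
- glass: Bystander: waisted tea glass, 63 mm in diameter, 87 mm tall. Origin at the centre of its foot.
Mind the look-alikes: they are no part of the job. There is more than one size of the part that bears mill_mid; the job needs the larger.

How it is judged:
By the outcome, as a careful person would: the job done as asked, in the order asked, and still so for the second after the job is handed in, while the arm keeps its last pose, push and grip.
It also fails if it takes over 51 s, if anything falls off the work surface, if the arm or the gripper's body presses on something with over 40 N, if the wrist force passes 120 N, or if a joint passes its speed limit or range.

## Robot

A 6-joint arm with a two-finger parallel gripper is mounted at the origin on a cart in front of the work surface, level with it; the furniture and walls round the work are solid. World frame = base frame: x ahead of the robot, y to its left, z up, the work surface at z = 0. Lengths are in m, angles in rad, forces in N, time in s.
With the tool pointing down it reaches from about 0.3 to 0.875 m from the base axis. Payload 6.4 kg.
Tool frame: the origin (TCP) lies on the front face of the gripper's body, between the roots of the fingers; the fingertips stand 73 mm ahead of it and the grasp point (between the pads) lies ctrl.pinch_z ahead of it (ctrl.pinch_z is the distance from the TCP to the grasp point, in m); z points along the fingers, x is the direction in which the jaws open and shut, and the axes are right-handed (so a half turn about z gives the same grasp; the last joint's range is limited). The gripper opens to 85 mm and grips with 20 to 120 N. Pads are 22 mm wide; open, the fingers measure 114 mm over their backs; the gripper's body (76 mm by 85 mm) begins 54 mm behind the grasp point. The pads swing forward as they close: fully open they stand 13 mm farther back than shut.
Start: joints at [-1.418, 0.181, 1.607, -0, 1.354, -0.206], TCP at [0.202, -0.538, 0.304] pointing down, gripper open.
Joint ranges: [-2.99, 2.99], [-0.89, 2.07], [0.3, 2.58], [-1.14, 4.28], [0, 2.63], [-3.12, 3.12]. Speed limits (rad/s): [2.57, 2.57, 3.01, 3.14, 3.14, 3.14].

## Interface

Orientations are given as a unit quaternion [w, x, y, z].
In Python, from bench import ctrl gives the robot as it stands.
- The arm moves only by the tool move_arm, never from a script. Its argument "rows" is text: rows parted by semicolons, each of 7 numbers parted by spaces: the shift along the tool's x, y, z in cm, then the turn, a rotation vector about the tool's x, y, z in degrees, then the opening, from 0 (shut) to 1 (fully open). In form: x y z rx ry rz grip; .... A call has 1 to 20 rows; each row shifts and turns the commanded pose from where the row before left it, along the tool's axes as they then stand; what a row does not reach is not made up. A row lasts 1/10 s, in which the tool goes at most 50 mm and 8.59 degrees, less where a joint would pass 70% of its speed; a pose out of reach is approached as far as the arm can. A call with a gripper value outside its range is refused whole. The fingers move at their own pace and stop on an object; the grip force is fixed at half the most. Time passes only in rows, so rows that do not move let the fingers close. It gives the time, the measured TCP pose, the force and the opening at its end, in the units of the state.
- ctrl.get_obs(): the state, without advancing time (a new reading comes with each control period).
- ctrl.camera(name): name is "side" or "top" or "wrist"; returns a dict with "color" (480x640x3 uint8, blue, green, red), "fx", "fy", "cx", "cy" (pixels), "k1" (the pictures are not rectified: a ray, as slopes to the right and down, at radius r is drawn at 1 + k1 r^2 times it, then the intrinsics apply), "rvec" (rotation vector, rad) and "tvec" (3), from world to camera coordinates, as OpenCV has them. Camera axes: x right, y down, z forward; pixel columns grow to the right and rows downward; lengths in m; the calibration is good to about 2 mm. A picture is of the moment at which its call begins. There is no depth.
- ctrl.hand_in(): hands the job in, once; it reports no verdict.
Trained networks look in the newest picture that a camera, given by its name, has taken for a name from the list of things; names that differ only in an ending like _2 or _b are one class to them, and where a whole thing is asked for, a point or a joint stands for the part that bears it (a point fixed in the world has none). Each returns a list of dicts, best first, with "confidence" (0 to 1); they miss things now and then, are a little off and sometimes report something else, mostly with a low value. They report only what shows in the picture. A call takes as long as a camera call. They do not tell look-alikes from the thing itself.
- ctrl.look_for(camera, query): "bbox" ([left, top, right, bottom] in pixels, round what is visible of it).
- ctrl.trace(camera, query): "region" (480x640 bool, what is visible of it) and "bbox" ([left, top, right, bottom] in pixels, round what is visible of it).
The state is a dict: "time_s": time; "q": joint angles; "dq": joint speeds; "joint_efforts": joint torques, N m; "eef_pos": TCP position; "eef_rot": TCP orientation; "wrist_force": force on the tool from outside, world axes, zero at the start; "torque": the same for the moment, N m; "opening": opening from 0.0 (shut) to 1.0 (fully open).
Only numpy, scipy, OpenCV 4.12 (cv2) and the standard library are available. Lean on these libraries where they do the work, as an engineer would, in place of code of your own. Each camera call takes 0.05 s, during which the arm holds its last target.

## Working session

There is one attempt and no reset: what is moved stays moved. The work goes in short steps, Python scripts to look and compute and a tool call to move; the robot and the scene stay as the last step left them, time stands still between calls to the robot, and variables do not carry over. Pictures are saved under pics/ and viewed, and the job is handed in when it is done.

Besides the shell and the picture viewer there is one more tool, called after "Call:" as a command line: name --argument value ..., lists and objects as JSON in quotes. move_arm: Moves the arm, as the interface text tells. Its arguments: {"type":"object","properties":{"rows":{"type":"string"}},"required":["rows"]}

```bash
mkdir -p pics; ls; cat > h.py <<'E'
import numpy as np, cv2
from bench import ctrl
def cam(n,save=None):
    c=ctrl.camera(n)
    if save: cv2.imwrite('pics/'+save,c['color'])
    return c
def proj(c,P):
    P=np.atleast_2d(P).astype(float);R=cv2.Rodrigues(np.array(c['rvec'],float))[0]
    X=P@R.T+np.array(c['tvec']).ravel();s=X[:,:2]/X[:,2:]
    s=s*(1+c['k1']*(s**2).sum(1,keepdims=True))
    return s*[c['fx'],c['fy']]+[c['cx'],c['cy']]
def ray(c,u,v):
    K=np.array([[c['fx'],0,c['cx']],[0,c['fy'],c['cy']],[0,0,1.]])
    s=cv2.undistortPoints(np.array([[[u,v]]],float),K,np.array([c['k1'],0,0,0.])).ravel()
    R=cv2.Rodrigues(np.array(c['rvec'],float))[0]
    o=-R.T@np.array(c['tvec']).ravel();return o,R.T@np.array([s[0],s[1],1])
def atz(c,u,v,z):
    o,d=ray(c,u,v);return o+d*(z-o[2])/d[2]
E
python3 - <<'E'
from h import *
for n in ('side','top','wrist'):
    c=cam(n,n+'0.png')
    print(n,-cv2.Rodrigues(np.array(c['rvec'],float))[0].T@np.array(c['tvec']).ravel())
    for q in ('mill_mid','clamp','trigger','jaw','pad'):
        print(q,[(np.round(d['bbox']).tolist(),round(d['confidence'],2)) for d in ctrl.look_for(n,q)])
print(ctrl.pinch_z,ctrl.get_obs())
E
```

```text
pics
side [0.15045554 0.96349515 0.80561812]
mill_mid [([314.0, 285.0, 338.0, 345.0], 0.93), ([319.0, 305.0, 347.0, 386.0], 0.92)]
clamp [([325.0, 195.0, 408.0, 325.0], 0.95), ([356.0, 255.0, 380.0, 274.0], 0.48), ([210.0, 302.0, 250.0, 358.0], 0.37)]
trigger [([375.0, 208.0, 387.0, 239.0], 0.7), ([355.0, 254.0, 380.0, 274.0], 0.24)]
jaw [([359.0, 243.0, 382.0, 275.0], 0.58)]
pad [([353.0, 254.0, 377.0, 276.0], 0.61)]
top [0.48732291 0.13411773 1.0390745 ]
mill_mid [([261.0, 246.0, 284.0, 266.0], 0.87), ([212.0, 269.0, 252.0, 299.0], 0.86)]
clamp [([301.0, 236.0, 432.0, 282.0], 0.76), ([355.0, 248.0, 374.0, 274.0], 0.46)]
trigger [([388.0, 254.0, 400.0, 270.0], 0.57)]
jaw [([354.0, 250.0, 434.0, 271.0], 0.7), ([358.0, 251.0, 372.0, 270.0], 0.66)]
pad [([357.0, 249.0, 370.0, 273.0], 0.54), ([374.0, 178.0, 426.0, 223.0], 0.31)]
wrist [ 0.28247143 -0.50767012  0.37337504]
mill_mid []
clamp []
trigger []
jaw []
pad []
0.0539 {'time_s': 0.9, 'q': array([-1.41828654e+00,  1.80788579e-01,  1.60700443e+00,  1.79981382e-05,
        1.35380351e+00, -2.06294933e-01]), 'dq': array([-0.00132004,  0.00154259,  0.00021578,  0.00190562,  0.00015788,
        0.00049493]), 'joint_efforts': array([-2.52962755e-04, -4.44844687e+01, -3.51683879e+01, -3.84708537e-04,
        6.48198657e-04, -8.98852448e-06]), 'eef_pos': array([ 0.20193955, -0.53838658,  0.30389274]), 'eef_rot': array([-7.44592085e-06,  8.21934211e-01, -5.69582437e-01,  5.05114419e-06]), 'wrist_force': array([0.84061743, 0.433861  , 1.2668639 ]), 'torque': array([ 0.01653662, -0.03045981,  0.01634802]), 'opening': 1.0014791708726125}
```

View pics/side0.png

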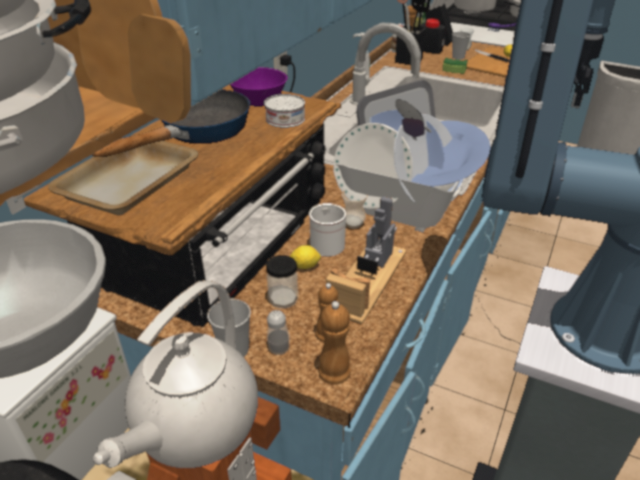

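View pics/top0.png

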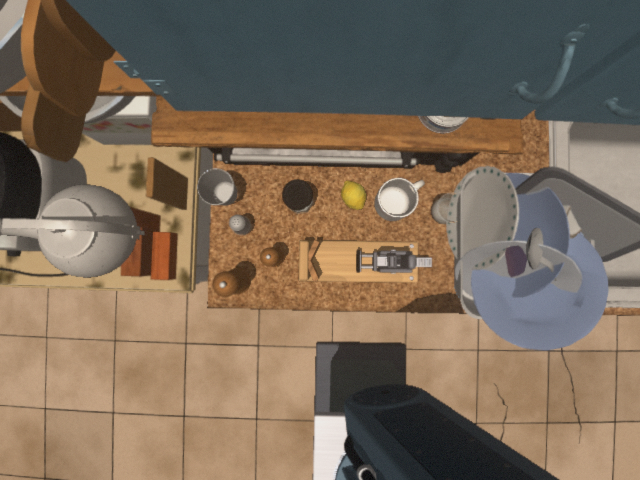

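```bash
python3 - <<'E'
from h import *
a=cv2.imread('pics/top0.png'); b=cv2.imread('pics/side0.png')
cv2.imwrite('pics/topz.png',cv2.resize(a[210:310,200:440],None,fx=3.33,fy=3.33,interpolation=2))
cv2.imwrite('pics/sidez.png',cv2.resize(b[185:395,250:450],None,fx=2.8,fy=2.8,interpolation=2))
T=cam('top')
np.save('T.npy',T,allow_pickle=True)
S=cam('side');np.save('S.npy',S,allow_pickle=True)
for n in('top','side'):
  for q in('mill_mid','clamp','trigger','pad'):
    for d in ctrl.trace(n,q)[:2]:
      m=cv2.moments(d['region'].astype(np.uint8),True); print(n,q,d['confidence'],d['bbox'],m['m10']/m['m00'],m['m01']/m['m00'])
for u,v in[(300,240),(300,281),(418,241),(418,282)]: print(atz(T,u,v,.012))
E
```

```text
top mill_mid 0.82 [260.8, 246.8, 286.8, 269.7] 271.7738095238095 256.58809523809526
top mill_mid 0.55 [213.8, 267.7, 252.4, 297.3] 231.22366863905324 282.33846153846156
top clamp 0.78 [301.9, 239.9, 431.1, 283.2] 360.01472929936307 261.0873805732484
top trigger 0.46 [386.5, 256.5, 399.9, 266.9] 392.9121621621622 261.1621621621622
top pad 0.75 [357.3, 250.0, 371.3, 271.4] 360.96491228070175 261.2514619883041
side mill_mid 0.96 [319.9, 303.4, 349.9, 385.0] 335.23857404021936 344.79981718464353
side mill_mid 0.64 [315.0, 281.9, 338.9, 342.3] 324.8166969147006 305.55172413793105
side clamp 0.67 [324.4, 194.9, 405.6, 324.2] 369.65698772426816 266.12606232294615
side clamp 0.29 [266.3, 256.6, 298.9, 308.6] 282.2249674902471 281.4739921976593
side trigger 0.73 [340.7, 190.6, 365.7, 232.0] 354.14878892733566 212.27681660899654
side trigger 0.69 [374.9, 206.9, 386.7, 244.6] 379.7281879194631 222.69463087248323
side pad 0.51 [355.3, 252.3, 377.8, 275.7] 367.7586206896552 264.5360501567398
[0.53504556 0.1979514  0.012     ]
[0.44538023 0.19556776 0.012     ]
[ 0.53896879 -0.06143403  0.012     ]
[ 0.44906051 -0.06275816  0.012     ]
```

View pics/topz.png

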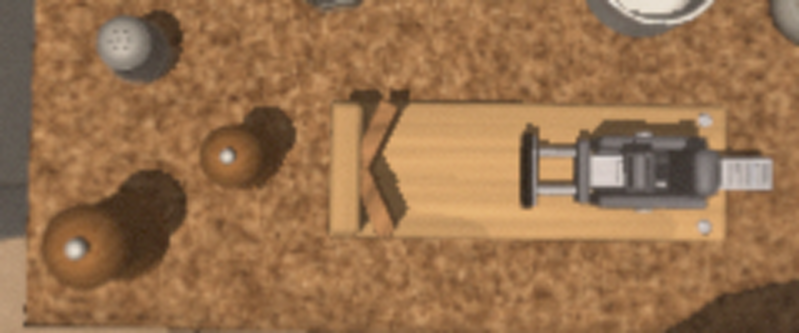

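View pics/sidez.png

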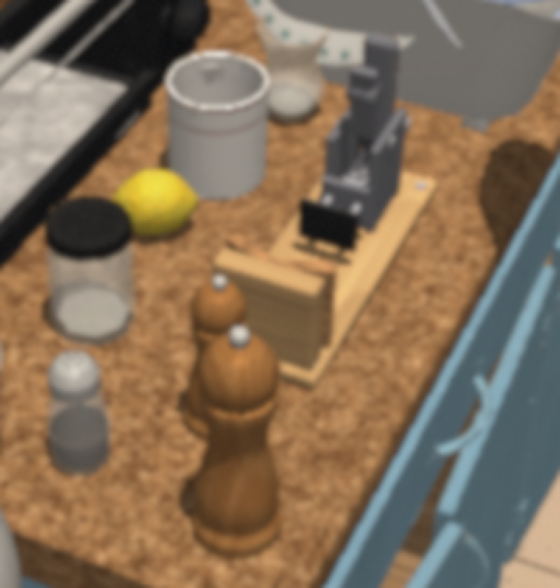

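```bash
cat >> h.py <<'E'
def tri(obs):
    A=[];b=[]
    for c,u,v in obs:
        o,d=ray(c,u,v);d/=np.linalg.norm(d);M=np.eye(3)-np.outer(d,d);A.append(M);b.append(M@o)
    return np.linalg.lstsq(np.vstack(A),np.hstack(b),rcond=None)[0]
def ld(n): return np.load(n,allow_pickle=True).item()
E
python3 - <<'E'
from h import *
T=ld('T.npy');S=ld('S.npy')
print('knob',tri([(T,223.1,284.5),(S,335.7,305)]),'top',atz(T,223.1,284.5,.166),'side',atz(S,335.7,305,.166))
z=lambda x,y:(200+x/3.33,210+y/3.33)
zs=lambda x,y:(250+x/2.8,185+y/2.8)
for n,p,h in[('blockback1',z(331,102),.1),('blockback2',z(331,236),.1),('corktip1',z(402,100),.1),('corktip2',z(392,234),.1),('apex',z(372,165),.1),('screw1',z(705,120),.012),('screw2',z(704,227),.012),('handle',z(706,173),.16),('bar',z(772,173),.03)]: print(n,p,atz(T,*p,h))
print('board near corner side', atz(S,*zs(310,384),.012),atz(S,*zs(435,182),.012))
print('handle top side',atz(S,*zs(381,40),.16))
# smaller mill in side
for y0 in (.07,.065,.06,.075):
  x0=.492
  pts=dict(hb=(0,-.124,.16),hf=(0,-.108,.16),trig=(0,-.074,.154),vb=(0,.102,.1),apex=(0,.078,.1),tip=(.04,.06,.1),bl=(-.045,.131,.012),br=(-.045,-.131,.012))
  for k,(a,b,c) in pts.items():
    P=(x0+a,y0+b,c); u=proj(T,P)[0]; s=proj(S,P)[0]; print(y0,k,np.round(((u-[200,210])*3.33)),np.round((s-[250,185])*2.8))
E
```

```text
knob [0.4422479  0.33086069 0.16262666] top [0.4414446  0.32968248 0.166     ] side [0.44171318 0.33455088 0.166     ]
blockback1 (299.3993993993994, 240.63063063063063) [0.52966195 0.19365317 0.1       ]
blockback2 (299.3993993993994, 280.8708708708709) [0.44920162 0.19150978 0.1       ]
corktip1 (320.7207207207207, 240.03003003003002) [0.53188333 0.15091816 0.1       ]
corktip2 (317.71771771771773, 280.27027027027026) [0.45128952 0.15494491 0.1       ]
apex (311.7117117117117, 259.54954954954957) [0.49235323 0.16798625 0.1       ]
screw1 (411.7117117117117, 246.03603603603602) [ 0.52756584 -0.04769048  0.012     ]
screw2 (411.4114114114114, 278.16816816816817) [ 0.457131   -0.04811371  0.012     ]
handle (412.012012012012, 261.95195195195197) [ 0.49188038 -0.0225042   0.16      ]
bar (431.83183183183183, 261.95195195195197) [ 0.49349838 -0.08867978  0.03      ]
board near corner side [0.44627025 0.20597059 0.012     ] [ 0.44842815 -0.05572059  0.012     ]
handle top side [ 0.49062772 -0.01519479  0.16      ]
0.07 hb [761. 174.] [398.  16.]
0.07 hf [733. 173.] [390.  25.]
0.07 trig 
[... 285 characters left out ...]
.]
0.065 vb [374. 166.] [277. 237.]
0.065 apex [414. 167.] [291. 218.]
0.065 tip [445. 101.] [251. 189.]
0.065 bl [332. 234.] [315. 375.]
0.065 br [731. 243.] [441. 176.]
0.06 hb [779. 174.] [402.  10.]
0.06 hf [751. 174.] [395.  19.]
0.06 trig [689. 172.] [378.  47.]
0.06 vb [382. 166.] [280. 233.]
0.06 apex [422. 167.] [294. 214.]
0.06 tip [453. 101.] [254. 185.]
0.06 bl [340. 234.] [317. 370.]
0.06 br [738. 243.] [443. 172.]
0.075 hb [753. 174.] [395.  19.]
0.075 hf [725. 173.] [388.  28.]
0.075 trig [663. 172.] [371.  57.]
0.075 vb [357. 165.] [271. 246.]
0.075 apex [397. 166.] [286. 226.]
0.075 tip [428. 100.] [245. 197.]
0.075 bl [317. 234.] [309. 384.]
0.075 br [716. 243.] [437. 182.]
```

Call:
move_arm --rows "-4.5 0 0 0 0 6.55 1; -4.5 0 0 0 0 6.55 1; -4.5 0 0 0 0 6.55 1"

```text
time_s: 1.7
eef_pos: [0.1687, -0.4066, 0.3033]
eef_rot: [-0.0, 0.711, -0.703, -0.0]
wrist_force: [0.4, 0.7, 1.1]
opening: 1.002
```

```bash
cat >> h.py <<'E'
from scipy.spatial.transform import Rotation as Ro
YAW=0.9
def togo(P,yaw=None):
    yaw=YAW if yaw is None else yaw
    o=ctrl.get_obs();q=o['eef_rot'];R=Ro.from_quat([q[1],q[2],q[3],q[0]])
    t=np.radians(yaw);x=np.array([np.sin(t),-np.cos(t),0]);z=np.array([0,0,-1.]);G=Ro.from_matrix(np.c_[x,np.cross(z,x),z])
    print('t',round(o['time_s'],2),'pos',o['eef_pos'].round(4),'F',o['wrist_force'].round(1),'open',round(o['opening'],3),'q',o['q'].round(2))
    print('shift cm',(R.inv().apply(np.array(P)-o['eef_pos'])*100).round(2),'rot deg',np.degrees((R.inv()*G).as_rotvec()).round(2))
E
python3 -c "
from h import *
togo([.4415,.33,.30])"
```

```text
t 1.7 pos [ 0.1687 -0.4066  0.3033] F [0.4 0.7 1.1] open 1.002 q [-1.45 -0.13  1.93 -0.    1.35  0.11]
shift cm [-73.38 -28.04   0.39] rot deg [ 0.02  0.06 -0.3 ]
```

Call:
move_arm --rows "-3.5 -3.5 0 0 0 0 1; -3.6 -3.5 0 0 0 0 1; -3.6 -3.5 0 0 0 0 1; -4.2 -2.6 0 0 0 0 1; -4.5 -2 0 0 0 0 1; -4.5 -2 0 0 0 0 1; -4.5 -2 0 0 0 0 1; -4.5 -1.5 0 0 0 0 1; -4.5 -1.2 0 0 0 0 1; -4.5 -1.2 0 0 0 0 1; -4.5 -1 0 0 0 0 1; -4.5 -1 0 0 0 0 1; -4.5 -1 0 0 0 0 1; -4.5 -1 0 0 0 0 1; -4.5 -0.5 0 0 0 0 1; -4.5 -0.5 0 0 0 0 1; -4.5 0 0 0 0 0 1"

```text
time_s: 3.4
eef_pos: [0.4376, 0.3321, 0.304]
eef_rot: [-0.0, 0.713, -0.701, 0.0]
wrist_force: [1.9, -0.9, 0.8]
opening: 0.995
```

```bash
python3 -c "
from h import *
togo([.4415,.33,.30])
W=cam('wrist','w1.png');np.save('W1.npy',W,allow_pickle=True)
print(proj(W,[[.4415,.331,.168],[.4415,.331,0],[.4915,.137,.012],[.4915,.091,0]]))
for d in ctrl.trace('wrist','mill_mid'): print(d['bbox'],d['confidence'])
"
```

```text
t 3.4 pos [0.4376 0.3321 0.304 ] F [ 1.9 -0.9  0.8] open 0.995 q [ 0.43  0.12  1.67 -0.    1.35  1.99]
shift cm [ 0.22 -0.39  0.4 ] rot deg [-0.04  0.01  0.01]
[[323.12891019 262.21996437]
 [321.67015944 202.20016137]
 [522.94503131 157.18650425]
 [562.24194391 156.80149572]]
[285.1, 174.6, 353.9, 277.4] 0.95
[373.9, 121.8, 457.7, 185.9] 0.77
```

View pics/w1.png

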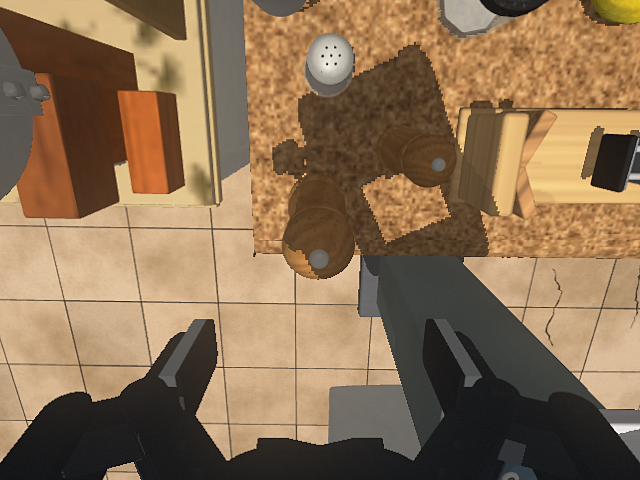

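```bash
python3 -c "
from h import *
W=ld('W1.npy');T=ld('T.npy');S=ld('S.npy')
print(atz(W,318.5,259.5,.167), atz(W,318.5,244,.141),tri([(T,223.1,284.5),(S,335.7,305),(W,318.5,259.5)]))
# clamp feats in wrist: block back top corners, apex, tips (z=.1), board
for p,h in [((467,108),.1),((458,204),.0),((503,113),.1),((556,112),.1),((536,216),.1),((522,160),.1)]: print(p,atz(W,*p,h))
P=lambda x,y,z:(.4915+x*np.cos(.0157)-y*.0157,.091+y+x*.0157,z)
for n,p in dict(apex=(0,.078,.1),tipF=(.0386,.06,.1),tipN=(-.0386,.06,.1),bbF=(.04,.102,.1),bbN=(-.04,.102,.1)).items(): print(n,proj(W,P(*p)).round(0),proj(W,P(p[0],p[1],.088)).round(0))
"

```

```text
[0.44283129 0.33382073 0.167     ] [0.44385277 0.33391162 0.141     ] [0.44184882 0.33215355 0.16347845]
(467, 108) [0.53226925 0.23104652 0.1       ]
(458, 204) [0.44179081 0.18897635 0.        ]
(503, 113) [0.52941699 0.20511874 0.1       ]
(556, 112) [0.53076203 0.16770422 0.1       ]
(536, 216) [0.45520897 0.16618168 0.1       ]
(522, 160) [0.49726194 0.18534277 0.1       ]
apex [[542. 170.]] [[533. 168.]]
tipF [[578. 115.]] [[567. 115.]]
tipN [[555. 220.]] [[546. 216.]]
bbF [[519. 113.]] [[511. 113.]]
bbN [[501. 222.]] [[494. 218.]]
```

```bash
python3 -c "
import cv2
a=cv2.imread('pics/w1.png');cv2.imwrite('pics/w1z.png',cv2.resize(a[90:230,440:640],None,fx=4,fy=4,interpolation=2))"
```

```text
(no output)
```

View pics/w1z.png

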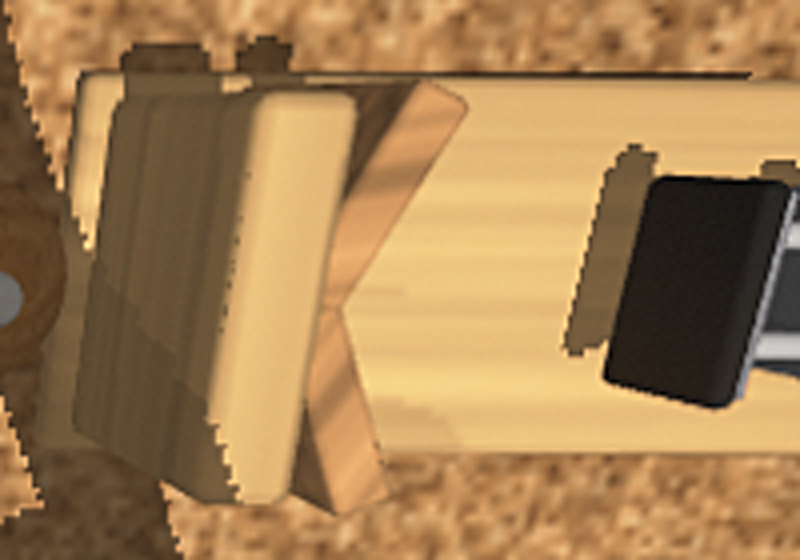

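```bash
cat > fit.py <<'E'
from h import *
from scipy.optimize import least_squares
W=ld('W1.npy');T=ld('T.npy')
z=lambda x,y:(200+x/3.33,210+y/3.33); w=lambda x,y:(440+x/4,90+y/4)
ob=[(W,(0,.078),1,w(342,303)),(W,(.038,.06),1,w(467,105)),(W,(-.038,.06),1,w(388,492)),
(W,(.04,.102),1,w(260,95)),
(T,(0,.078),1,z(372,165)),(T,(.038,.06),1,z(408,92)),(T,(-.038,.06),1,z(404,220)),
(T,(0,-.116),.16,z(706,173)),
(T,(.045,-.154),.012,z(724,107)),(T,(-.045,-.154),.012,z(724,241)),
(W,(.045,.108),.012,w(80,75))]
def res(p,full=False):
    x,y,t,H,dy=p;r=[]
    for c,(a,b),h,uv in ob:
        if h==.012: b+=dy
        hh=H if h==1 else h
        P=(x+a*np.cos(t)-b*np.sin(t),y+a*np.sin(t)+b*np.cos(t),hh)
        e=proj(c,P)[0]-uv
        if c is W: e=e*.6
        r.append(e)
    return np.array(r) if full else np.array(r).ravel()
s=least_squares(res,[.4915,.094,.0157,.09,0],loss='soft_l1');print(s.x,np.degrees(s.x[2]));print(res(s.x,True).round(1))
E
python3 fit.py
```

```text
[0.49105474 0.09010146 0.00960309 0.07466093 0.00430617] 0.550216446447427
[[-0.2  0. ]
 [ 0.4 -0.1]
 [ 0.5 -0.7]
 [-0.7 -0.5]
 [ 0.4  1.1]
 [-1.4  4.6]
 [-0.8  3.2]
 [ 1.8 -0.1]
 [-0.5 -0.5]
 [-0.7  0.3]
 [ 1.  -0.4]]
```

Call:
move_arm --rows "0 -0.45 2 0 0 0 1; 0 0 4.5 0 0 0 1; 0 0 3 0 0 0 1; 0 0 1.3 0 0 0 1; 0 0 0 0 0 0 1"

```text
time_s: 4.0
eef_pos: [0.4411, 0.3293, 0.1941]
eef_rot: [0.002, 0.713, -0.702, -0.001]
wrist_force: [-0.1, 0.1, 0.6]
opening: 1.002
```

```bash
python3 -c "
from h import *
togo([.442,.332,.195])
W=cam('wrist','w2.png');np.save('W2.npy',W,allow_pickle=True)
"
```

```text
t 4.0 pos [0.4411 0.3293 0.1941] F [-0.1  0.1  0.6] open 1.002 q [ 0.43  0.25  1.76 -0.    1.13  1.98]
shift cm [-0.27 -0.1  -0.09] rot deg [ 0.21 -0.1  -0.02]
```

View pics/w2.png

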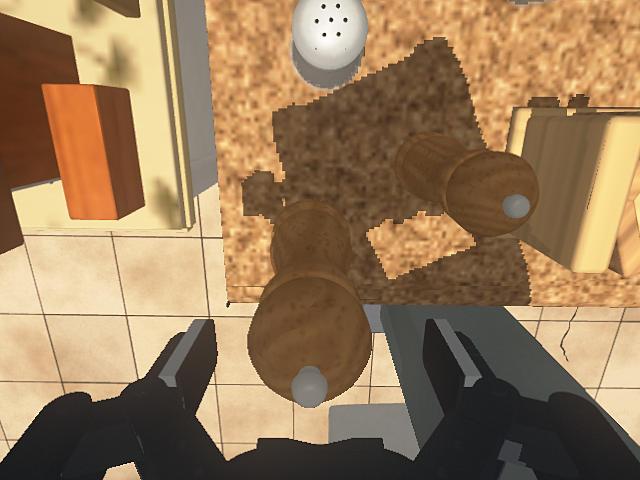

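```bash
python3 -c "
from h import *
W=ld('W2.npy')
print(atz(W,310,386,.165),atz(W,309,340,.141),proj(W,[[.441,.3293,.167],[.441,.3293,.141]]))
"
```

```text
[0.44342463 0.33340112 0.165     ] [0.44503193 0.33435356 0.141     ] [[322.34394653 396.39274028]
 [321.76803404 348.90467241]]
```

Call:
move_arm --rows "-0.35 -0.15 0 0 0 0 1; 0 0 0 0 0 0 0.7; 0 0 0 0 0 0 0.6; 0 0 0 0 0 0 0.5; 0 0 0 0 0 0 0.5; 0 0 0 0 0 0 0.5"

```text
time_s: 4.65
eef_pos: [0.4443, 0.3341, 0.1975]
eef_rot: [-0.001, 0.713, -0.701, 0.001]
wrist_force: [-0.1, 0.1, 5.8]
opening: 0.539
```

Call:
move_arm --rows "0 0 -0.5 0 0 0 0.5; 0 0 -0.5 0 0 0 0.5"

```text
time_s: 4.85
eef_pos: [0.443, 0.3335, 0.2059]
eef_rot: [0.0, 0.713, -0.701, -0.0]
wrist_force: [0.3, 0.1, -1.4]
opening: 0.534
```

```bash
python3 -c "
from h import *
togo([.4915-.0157*.046,.131,.306])
W=cam('wrist','w3.png');cam('side','s3.png')
"
```

```text
t 4.85 pos [0.443  0.3335 0.2059] F [ 0.3  0.1 -1.4] open 0.534 q [ 0.43  0.24  1.74 -0.    1.16  1.99]
shift cm [ 20.33  -4.44 -10.  ] rot deg [ 0.05 -0.02  0.01]
```

View pics/w3.png

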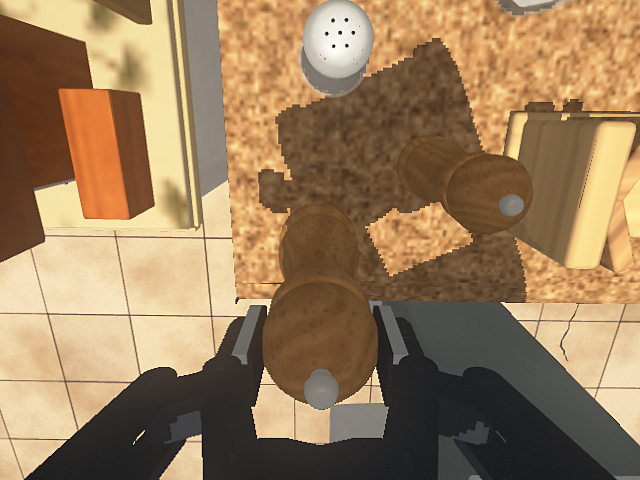

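View pics/s3.png

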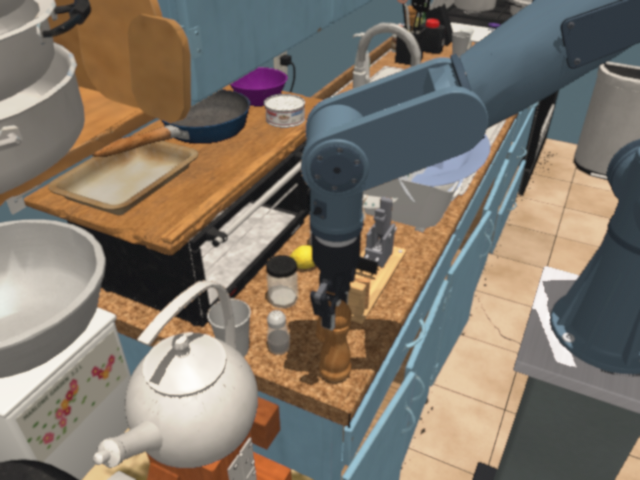

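```bash
python3 -c "
from h import *
W=ctrl.camera('wrist')
for d in (0,.004,.0085): print(d,proj(W,[.443,.3338,.165+d]))
for z in (.165,.169,.1735):print(atz(W,320.5,389,z))
print(ctrl.get_obs()['wrist_force'])
"

```

```text
0 [[322.20959668 369.50665891]]
0.004 [[322.28078468 376.80112393]]
0.0085 [[322.36595808 385.52976446]]
[0.43424549 0.33428521 0.165     ]
[0.43767187 0.33434736 0.169     ]
[0.44152654 0.33441728 0.1735    ]
[-0.11882514  0.95532516 -1.30873201]
```

Call:
move_arm --rows "0 0 -1.5 0 0 0 0.5; 0 0 -3 0 0 0 0.5; 0 0 -3.5 0 0 0 0.5; 0 0 -3.5 0 0 0 0.5; 0 0 -2.5 0 0 0 0.5; 0 0 -1.5 0 0 0 0.5; 1.5 -0.4 0 0 0 0 0.5; 3 -0.6 0 0 0 0 0.5; 3.5 -0.8 0 0 0 0 0.5; 3.5 -0.8 0 0 0 0 0.5; 3.5 -0.8 0 0 0 0 0.5; 2.8 -0.6 0 0 0 0 0.5; 1.7 -0.3 0 0 0 0 0.5; 0.8 -0.1 0 0 0 0 0.5; 0 0 0 0 0 0 0.5"

```text
time_s: 6.5
eef_pos: [0.4903, 0.1302, 0.3598]
eef_rot: [0.001, 0.712, -0.702, -0.001]
wrist_force: [-0.6, -0.5, -0.7]
opening: 0.535
```

```bash
python3 -c "
from h import *
togo([.4915-.0157*.046,.131,.23])
W=cam('wrist','w4.png');np.save('W4.npy',W,allow_pickle=True);cam('side','s4.png')
"
```

```text
t 6.5 pos [0.4903 0.1302 0.3598] F [-0.6 -0.5 -0.7] open 0.535 q [ 0.03 -0.02  1.7  -0.    1.45  1.58]
shift cm [-0.08 -0.08 12.98] rot deg [ 0.12 -0.01 -0.1 ]
```

View pics/w4.png

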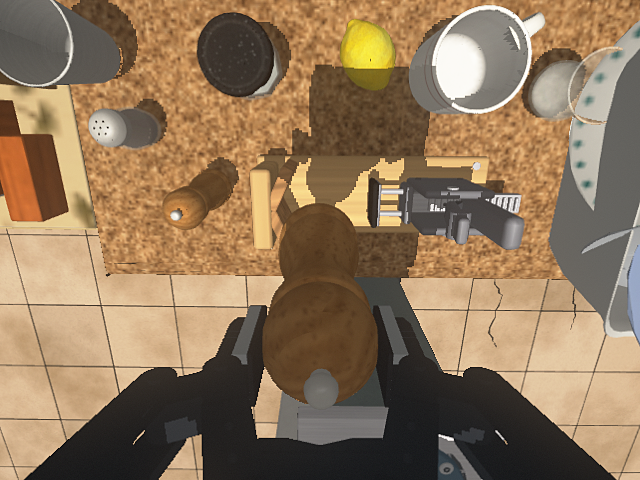

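View pics/s4.png

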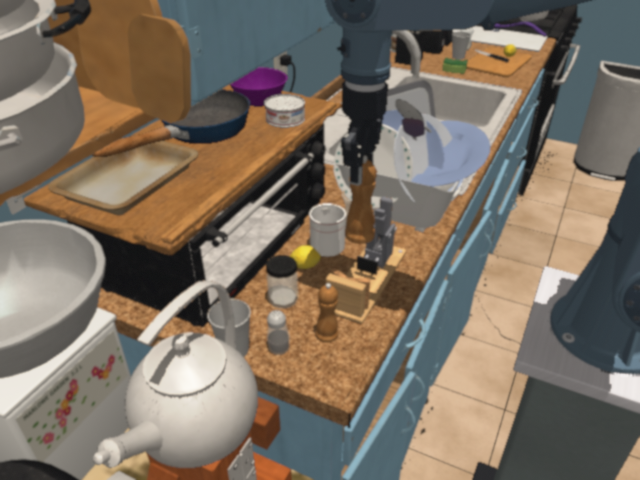

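```bash
python3 -c "
import cv2
a=cv2.imread('pics/w4.png');cv2.imwrite('pics/w4z.png',cv2.resize(a[140:260,240:540],None,fx=2.66,fy=2.66,interpolation=2))"
```

```text
(no output)
```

View pics/w4z.png

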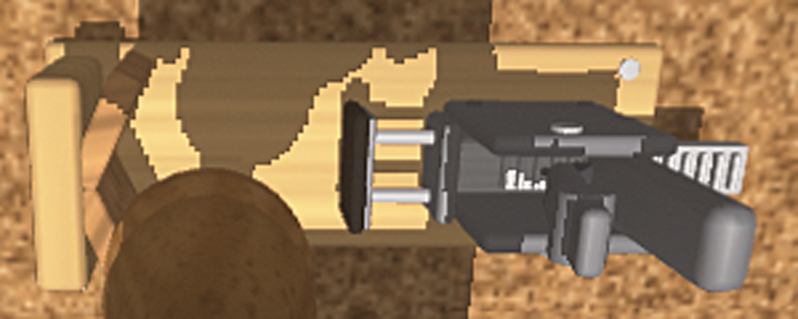

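```bash
cat > fit2.py <<'E'
from h import *
W=ld('W4.npy');k=2.66
w=lambda x,y:(240+x/k,140+y/k)
for n,p,h in [('bbF',(28,80),.1),('bbN',(40,290),.1),('bbF',(28,80),.088),('bbN',(40,290),.088),('apex',(94,190),.1),('handle',(727,240),.158),('trig',(592,248),.152),('screw',(629,69),.012),('bdFR',(660,43),.012),('padFtop',(345,110),.063)]: print(n,h,atz(W,*w(*p),h).round(4))
x0,y0,t=.4915,.0925,.0157
P=lambda x,y,z:(x0+x*np.cos(t)-y*np.sin(t),y0+y+x*np.sin(t),z)
for n,p in dict(apex=(0,.078,.1),tipF=(.0386,.06,.1),bbF=(.04,.102,.1),bbN=(-.04,.102,.1),hbF=(.014,-.124,.16),hbN=(-.014,-.124,.16),hfF=(.014,-.108,.16),hfN=(-.014,-.108,.16)).items(): print(n,((proj(W,P(*p))[0]-[240,140])*k).round(0))
E
python3 fit2.py
```

```text
bbF 0.1 [0.5315 0.1931 0.1   ]
bbN 0.1 [0.4568 0.1925 0.1   ]
bbF 0.088 [0.5298 0.1954 0.088 ]
bbN 0.088 [0.4524 0.1947 0.088 ]
apex 0.1 [0.494  0.1721 0.1   ]
handle 0.158 [ 0.496  -0.0191  0.158 ]
trig 0.152 [0.4912 0.0175 0.152 ]
screw 0.012 [ 0.5275 -0.0449  0.012 ]
bdFR 0.012 [ 0.5384 -0.0563  0.012 ]
padFtop 0.063 [0.5168 0.0814 0.063 ]
apex [ 99. 200.]
tipF [148.  88.]
bbF [22. 85.]
bbN [ 37. 308.]
hbF [780. 204.]
hbN [762. 296.]
hfF [724. 204.]
hfN [708. 296.]
```

Call:
move_arm --rows "-0.25 -0.1 2 0 0 0 0.5; 0 0 3 0 0 0 0.5; 0 0 3 0 0 0 0.5; 0 0 3 0 0 0 0.5; 0 0 2 0 0 0 0.5; 0 0 1 0 0 0 0.5; 0 0 0.5 0 0 0 0.5; 0 0 0 0 0 0 0.5"

```text
time_s: 7.4
eef_pos: [0.4916, 0.1344, 0.216]
eef_rot: [-0.0, 0.713, -0.701, -0.0]
wrist_force: [1.1, 0.3, -1.0]
opening: 0.538
```

```bash
python3 -c "
from h import *
togo([.4915,.133,.2095])
W=cam('wrist','w5.png');cam('side','s5.png')
import cv2
a=cv2.imread('pics/s5.png');cv2.imwrite('pics/s5z.png',cv2.resize(a[160:340,290:440],None,fx=3.3,fy=3.3,interpolation=2))
"
```

```text
t 7.4 pos [0.4916 0.1344 0.216 ] F [ 1.1  0.3 -1. ] open 0.538 q [0.03 0.14 1.85 0.   1.16 1.59]
shift cm [0.14 0.01 0.65] rot deg [0.   0.01 0.05]
```

View pics/w5.png

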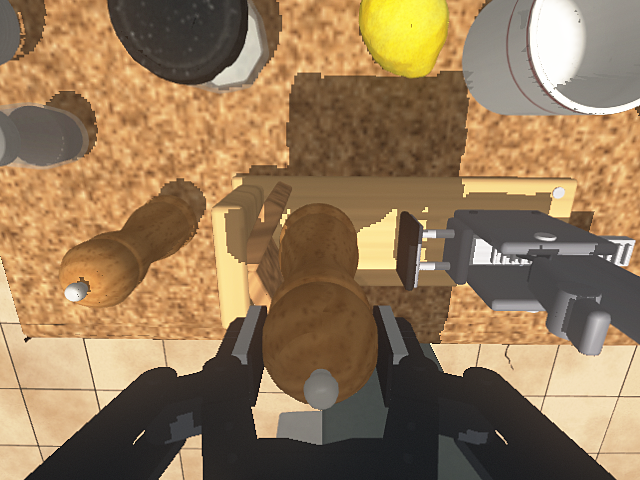

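View pics/s5z.png

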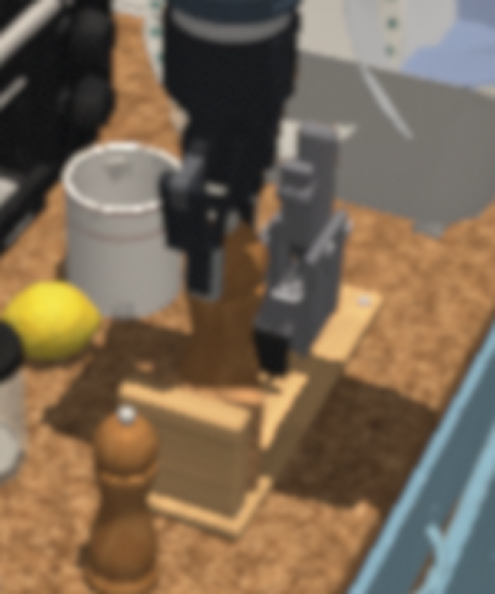

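Call:
move_arm --rows "0 0 0.3 0 0 0 0.5; 0 0 0.2 0 0 0 0.5; 0 0 0.1 0 0 0 0.5; 0 0 0.1 0 0 0 0.5; 0 0 0 0 0 0 0.5"

```text
time_s: 8.0
eef_pos: [0.4922, 0.1338, 0.2096]
eef_rot: [-0.001, 0.713, -0.702, 0.001]
wrist_force: [0.0, -1.1, 3.4]
opening: 0.534
```

Call:
move_arm --rows "0 0 0 0 0 0 0.6; 0 0 0 0 0 0 0.7; 0 0 0 0 0 0 0.8; 0 0 0 0 0 0 1; 0 0 0 0 0 0 1"

```text
time_s: 8.5
eef_pos: [0.4915, 0.1339, 0.2088]
eef_rot: [0.0, 0.713, -0.701, -0.0]
wrist_force: [-0.0, 0.5, -0.1]
opening: 1.001
```

```bash
python3 -c "
from h import *
togo([.4915,.133,.2095])
W=cam('wrist','w6.png')
"
```

```text
t 8.5 pos [0.4915 0.1339 0.2088] F [-0.   0.5 -0.1] open 1.001 q [0.03 0.15 1.85 0.   1.14 1.59]
shift cm [ 0.09  0.   -0.07] rot deg [0.01 0.   0.01]
```

View pics/w6.png

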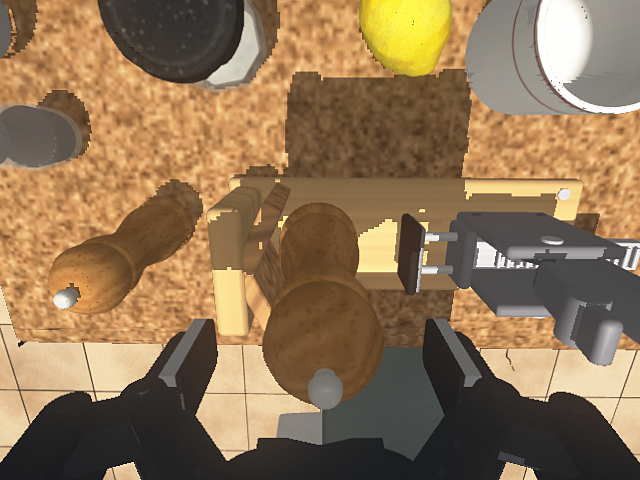

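Call:
move_arm --rows "0 0 -1.5 0 0 0 1; 0 0 -4 0 0 0 1; 0 0 -4 0 0 0 1; 1.5 0 -1 0 0 0 1; 4 -0.1 0 0 0 0 1; 4 0 0 0 0 0 1; 3 0 0 0 0 0 1; 1.3 0 0 0 0 0 1; 0 0 0 0 0 0 1"

```text
time_s: 9.45
eef_pos: [0.4948, -0.0053, 0.3139]
eef_rot: [-0.0, 0.712, -0.702, -0.0]
wrist_force: [-0.1, 0.5, -0.9]
opening: 0.997
```

```bash
python3 -c "
from h import *
togo([.493,-.004,.184])
W=cam('wrist','w7.png');np.save('W7.npy',W,allow_pickle=True);T=cam('top','t7.png');S=cam('side','s7.png')
np.save('S7.npy',S,allow_pickle=True)
"
```

```text
t 9.45 pos [ 0.4948 -0.0053  0.3139] F [-0.1  0.5 -0.9] open 0.997 q [-0.25 -0.01  1.79  0.    1.36  1.31]
shift cm [-0.13  0.18 12.99] rot deg [ 0.    0.   -0.15]
```

View pics/w7.png

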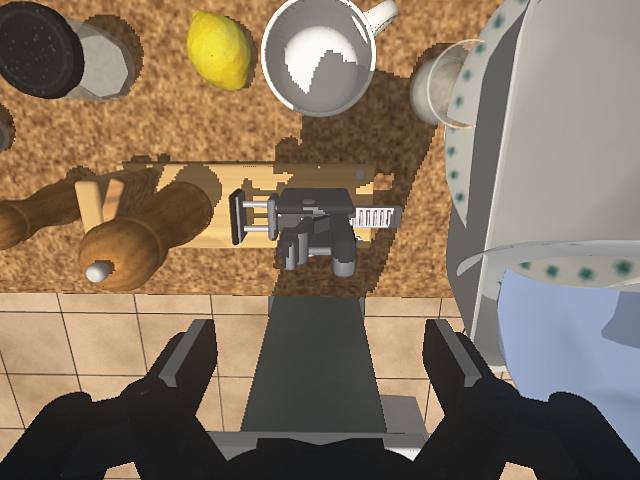

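View pics/s7.png

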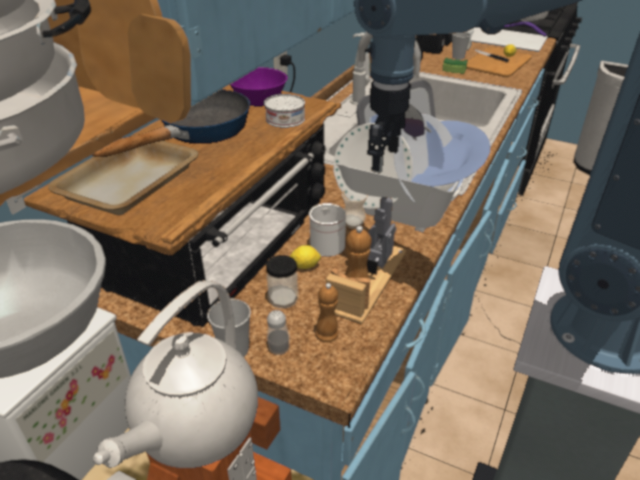

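```bash
python3 -c "
from h import *
import cv2
a=cv2.imread('pics/w7.png');cv2.imwrite('pics/w7z.png',cv2.resize(a[170:290,220:410],None,fx=4,fy=4,interpolation=2))
W=ld('W7.npy')
print(atz(W,447,200,.05),atz(W,447,200,.12))
for y0 in(.094,.097):
  for b,z in((-.124,.16),(-.108,.16),(-.072,.13),(-.079,.154)): print(y0,b,(proj(W,[.4931,y0+b,z])[0]-[220,170])*4)
"
```

```text
[ 0.51086078 -0.12213256  0.05      ] [ 0.52553607 -0.09717385  0.12      ]
0.094 -0.124 [554.79555174 361.13072558]
0.094 -0.108 [457.28300952 360.01589182]
0.094 -0.072 [254.66978943 297.83655948]
0.094 -0.079 [283.11471171 344.94030374]
0.097 -0.124 [536.51788943 360.92205875]
0.097 -0.108 [438.99146897 359.80633603]
0.097 -0.072 [238.29620622 297.64593003]
0.097 -0.079 [265.23035782 344.73368707]
```

View pics/w7z.png

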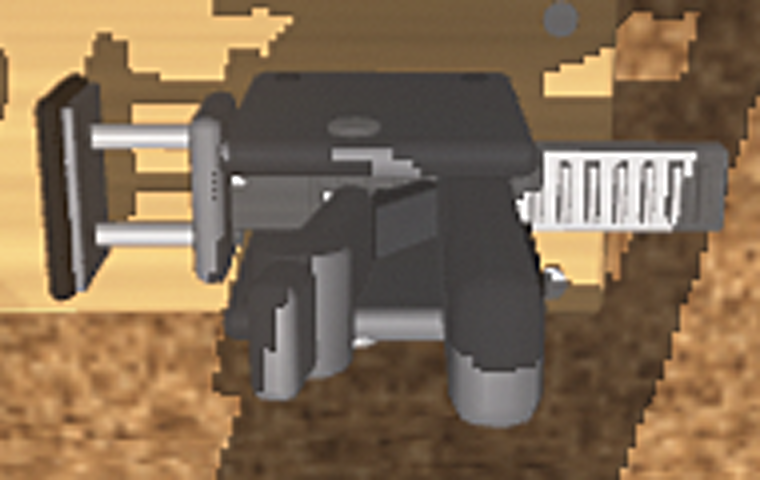

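Call:
move_arm --rows "0.4 0.15 2 0 0 0 1; 0 0 4 0 0 0 1; 0 0 4 0 0 0 1; 0 0 2 0 0 0 1; 0 0 0.9 0 0 0 1; 0 0 0 0 0 0 1"

```text
time_s: 10.2
eef_pos: [0.4928, -0.007, 0.1839]
eef_rot: [0.001, 0.713, -0.701, -0.001]
wrist_force: [0.7, -0.1, -0.5]
opening: 0.999
```

```bash
python3 -c "
from h import *
togo([.493,-.0095,.184])
W=cam('wrist','w8.png');np.save('W8.npy',W,allow_pickle=True)
"
```

```text
t 10.2 pos [ 0.4928 -0.007   0.1839] F [ 0.7 -0.1 -0.5] open 0.999 q [-0.26  0.15  1.91  0.    1.09  1.3 ]
shift cm [ 0.25 -0.02 -0.01] rot deg [0.13 0.05 0.09]
```

View pics/w8.png

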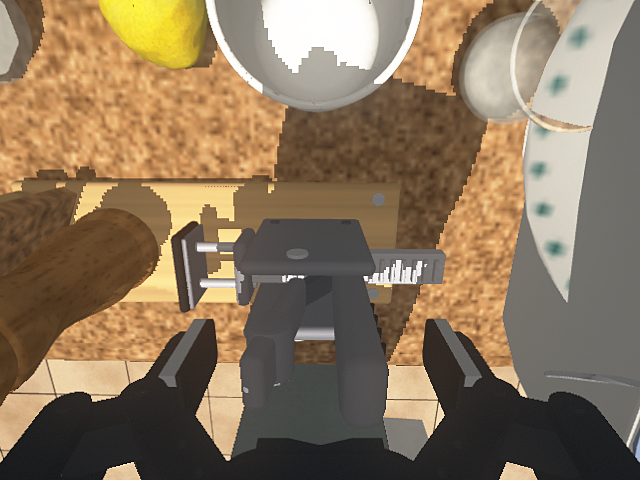

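Call:
move_arm --rows "0.3 0 0 0 0 0 1; 0 0 0 0 0 0 0.7; 0 0 0 0 0 0 0.6; 0 0 0 0 0 0 0.5; 0 0 0 0 0 0 0.45; 0 0 0 0 0 0 0.45"

```text
time_s: 10.85
eef_pos: [0.4944, -0.0104, 0.187]
eef_rot: [-0.002, 0.713, -0.702, 0.001]
wrist_force: [-1.1, 5.3, 7.7]
opening: 0.453
```

```bash
python3 -c "
from h import *
togo([.493,-.0095,.184])
W=cam('wrist','w9.png')
"
```

```text
t 10.85 pos [ 0.4944 -0.0104  0.187 ] F [-1.1  5.3  7.7] open 0.453 q [-0.26  0.14  1.91  0.    1.09  1.29]
shift cm [-0.09  0.14  0.3 ] rot deg [-0.19  0.07 -0.01]
```

View pics/w9.png

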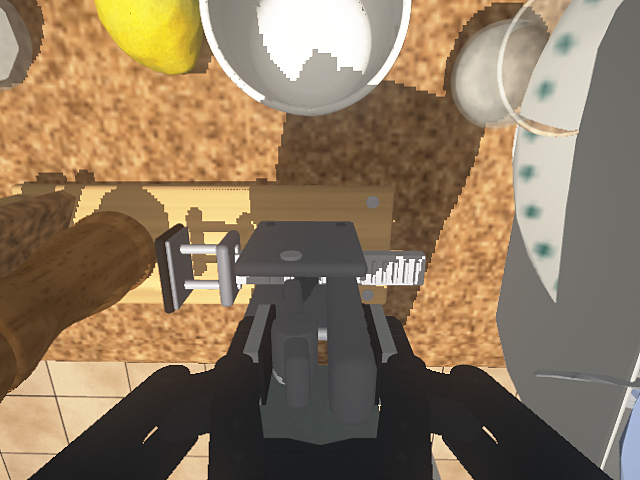

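Call:
move_arm --rows "0 0 0 0 0 0 0.35; 0 0 0 0 0 0 0.3; 0 0 0 0 0 0 0.3"

```text
time_s: 11.2
eef_pos: [0.4944, -0.0116, 0.1871]
eef_rot: [-0.001, 0.712, -0.702, 0.001]
wrist_force: [-3.5, -1.0, 10.1]
opening: 0.413
```

```bash
python3 -c "
from h import *
togo([.493,-.0095,.184])
W=cam('wrist','w10.png')
"
```

```text
t 11.2 pos [ 0.4944 -0.0116  0.1871] F [-3.5 -1.  10.1] open 0.413 q [-0.26  0.14  1.91  0.    1.09  1.29]
shift cm [-0.21  0.14  0.31] rot deg [-0.17 -0.03 -0.06]
```

View pics/w10.png

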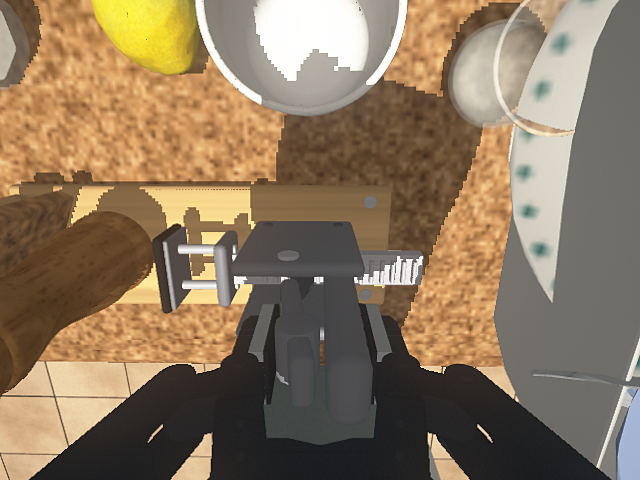

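Call:
move_arm --rows "0 0 0 0 0 0 0.7; 0 0 0 0 0 0 1; 0 0 0 0 0 0 1; 0 0 0 0 0 0 1; 0 0 0 0 0 0 0.7; 0 0 0 0 0 0 0.5; 0 0 0 0 0 0 0.3; 0 0 0 0 0 0 0.3; 0 0 0 0 0 0 0.3"

```text
time_s: 12.15
eef_pos: [0.4939, -0.0116, 0.1865]
eef_rot: [-0.0, 0.712, -0.702, 0.001]
wrist_force: [-5.2, -1.8, 13.1]
opening: 0.411
```

```bash
python3 -c "
from h import *
togo([.493,-.0095,.184])
W=cam('wrist','w11.png');cam('side','s11.png')
"
```

```text
t 12.15 pos [ 0.4939 -0.0116  0.1865] F [-5.2 -1.8 13.1] open 0.411 q [-0.26  0.14  1.91 -0.    1.09  1.29]
shift cm [-0.21  0.08  0.25] rot deg [-0.05 -0.04 -0.03]
```

View pics/w11.png

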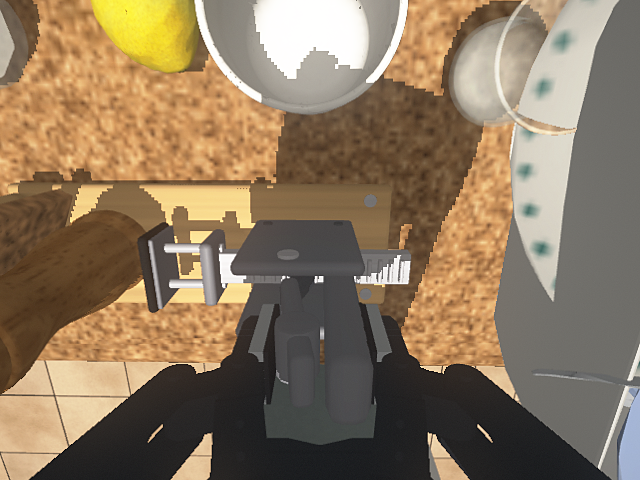

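Call:
move_arm --rows "0 0 0 0 0 0 0.7; 0 0 -0.2 0 0 0 1; 0 0 0 0 0 0 1; 0 0 0 0 0 0 1; 0 0 0 0 0 0 0.7; 0 0 0 0 0 0 0.5; 0 0 0 0 0 0 0.3; 0 0 0 0 0 0 0.3; 0 0 0 0 0 0 0.3"

```text
time_s: 13.15
eef_pos: [0.4938, -0.0116, 0.1883]
eef_rot: [-0.0, 0.712, -0.702, 0.0]
wrist_force: [-4.7, -3.1, 12.3]
opening: 0.413
```

Call:
move_arm --rows "0 0 0 0 0 0 0.7; 0 0 0 0 0 0 1; 0 0 0 0 0 0 1; 0 0 0 0 0 0 1; 0 0 0 0 0 0 0.7; 0 0 0 0 0 0 0.5; 0 0 0 0 0 0 0.3; 0 0 0 0 0 0 0.3; 0 0 0 0 0 0 0.3"

```text
time_s: 14.05
eef_pos: [0.4938, -0.0116, 0.1884]
eef_rot: [-0.0, 0.712, -0.702, 0.001]
wrist_force: [-5.4, -3.0, 12.0]
opening: 0.411
```

```bash
python3 -c "
from h import *
togo([.493,-.0095,.184])
W=cam('wrist','w12.png');np.save('W12.npy',W,allow_pickle=True);cam('side','s12.png');cam('top','t12.png')
a=cv2.imread('pics/s12.png');cv2.imwrite('pics/s12z.png',cv2.resize(a[190:340,290:430],None,fx=3.9,fy=3.9,interpolation=2))
"
```

```text
t 14.05 pos [ 0.4938 -0.0116  0.1884] F [-5.4 -3.  12. ] open 0.411 q [-0.26  0.14  1.91 -0.    1.09  1.29]
shift cm [-0.21  0.08  0.44] rot deg [-0.05 -0.04 -0.04]
```

View pics/w12.png

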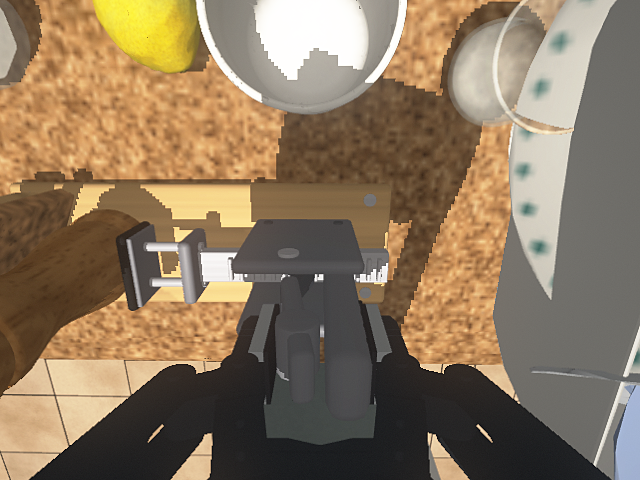

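View pics/s12z.png

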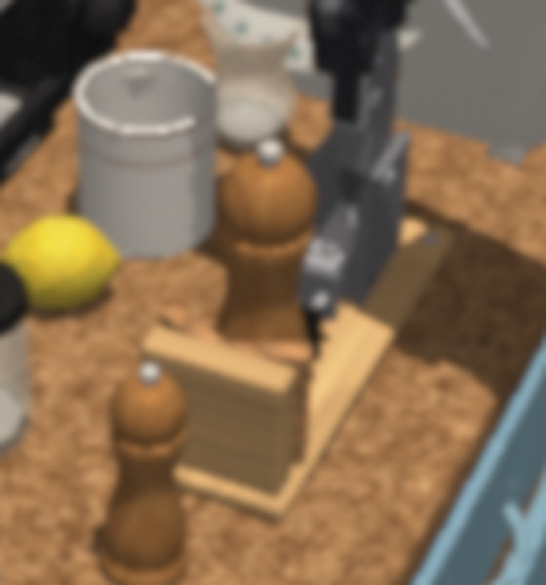

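Call:
move_arm --rows "0 0 0 0 0 0 0.7; 0 0 0 0 0 0 1; 0 0 0 0 0 0 1; 0 0 0 0 0 0 1; 0 0 0 0 0 0 0.7; 0 0 0 0 0 0 0.5; 0 0 0 0 0 0 0.3; 0 0 0 0 0 0 0.3; 0 0 0 0 0 0 0.3"

```text
time_s: 15.1
eef_pos: [0.4938, -0.0116, 0.1884]
eef_rot: [-0.0, 0.712, -0.702, 0.001]
wrist_force: [-4.5, -2.9, 11.8]
opening: 0.408
```

```bash
python3 -c "
from h import *
togo([.493,-.0095,.184])
W=cam('wrist','w13.png');cam('side','s13.png')
"
```

```text
t 15.1 pos [ 0.4938 -0.0116  0.1884] F [-4.5 -2.9 11.8] open 0.408 q [-0.26  0.14  1.91 -0.    1.09  1.29]
shift cm [-0.21  0.08  0.44] rot deg [-0.05 -0.04 -0.04]
```

Call:
move_arm --rows "0 0 0 0 0 0 0.7; 0 0 0 0 0 0 1; 0 0 0 0 0 0 1; 0 0 0 0 0 0 1; 0 0 0 0 0 0 0.7; 0 0 0 0 0 0 0.5; 0 0 0 0 0 0 0.3; 0 0 0 0 0 0 0.3; 0 0 0 0 0 0 0.3"

```text
time_s: 16.1
eef_pos: [0.4938, -0.0116, 0.1884]
eef_rot: [-0.0, 0.712, -0.702, 0.001]
wrist_force: [-5.5, -2.6, 12.9]
opening: 0.411
```

```bash
python3 -c "
from h import *
togo([.493,-.0095,.184])
W=cam('wrist','w14.png');cam('side','s14.png')
ims=[cv2.imread(f'pics/w{i}.png')[190:330,80:400] for i in (10,11,12,13,14)]
r=lambda a:cv2.resize(a,None,fx=1.25,fy=1.25,interpolation=2)
g=np.vstack([np.hstack([r(ims[1]),r(ims[2])]),np.hstack([r(ims[3]),r(ims[4])])])
cv2.imwrite('pics/g.png',g)
"
```

```text
t 16.1 pos [ 0.4938 -0.0116  0.1884] F [-5.5 -2.6 12.9] open 0.411 q [-0.26  0.14  1.91 -0.    1.09  1.29]
shift cm [-0.21  0.08  0.44] rot deg [-0.05 -0.04 -0.04]
```

View pics/g.png

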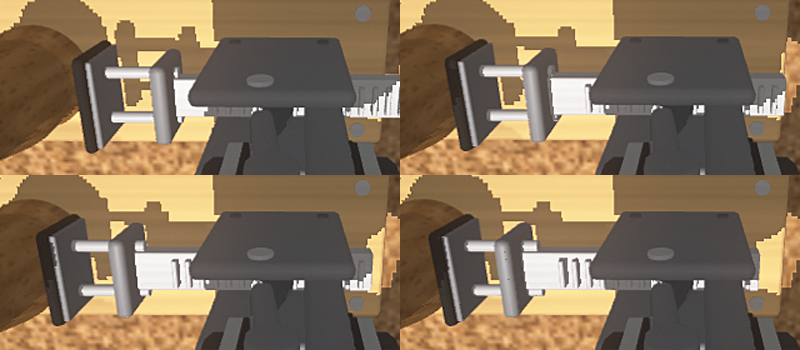

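```bash
python3 -c "
from h import *
r=lambda a:cv2.resize(a,None,fx=4,fy=3.5,interpolation=2)
f=lambda i:r(cv2.imread(f'pics/w{i}.png')[215:320,95:215])
cv2.imwrite('pics/g2.png',np.hstack([f(12)[:, :],f(14)])[:, :])
g=np.hstack([f(13),f(14)]);print(g.shape);cv2.imwrite('pics/g2.png',cv2.resize(g,(800,int(g.shape[0]*800/g.shape[1]))) if g.shape[1]>800 else g)
f=lambda i:cv2.resize(cv2.imread(f'pics/s{i}.png')[220:320,320:400],None,fx=4.5,fy=4.5,interpolation=2)
cv2.imwrite('pics/g3.png',np.hstack([f(13),f(14)]))
"
```

```text
(368, 960, 3)
```

View pics/g2.png

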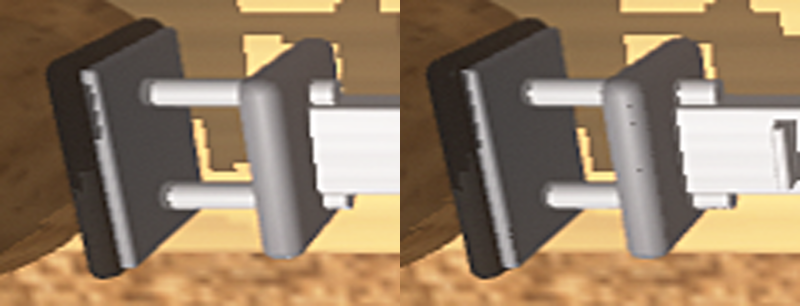

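View pics/g3.png

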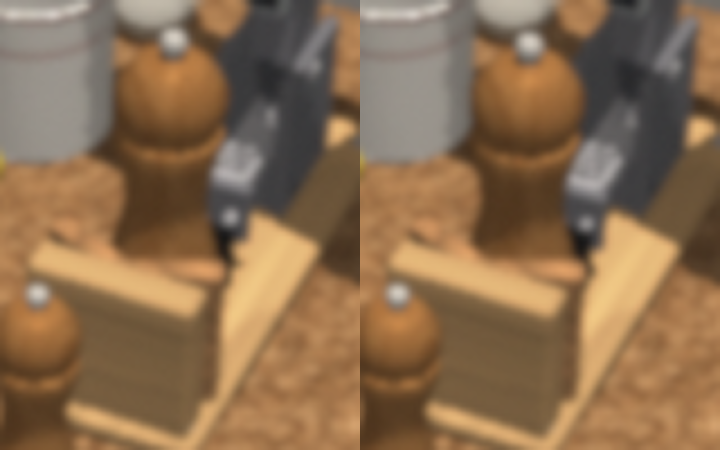

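Call:
move_arm --rows "0 0 0 0 0 0 0.7; 0 0 0 0 0 0 1; 0 0 0 0 0 0 1; 0 0 0 0 0 0 1; 0 0 0 0 0 0 0.7; 0 0 0 0 0 0 0.5; 0 0 0 0 0 0 0.3; 0 0 0 0 0 0 0.3; 0 0 0 0 0 0 0.3"

```text
time_s: 17.1
eef_pos: [0.4938, -0.0116, 0.1885]
eef_rot: [-0.0, 0.712, -0.702, 0.001]
wrist_force: [-4.3, -1.9, 12.6]
opening: 0.412
```

```bash
python3 -c "
from h import *
togo([.493,-.0095,.184])
W=cam('wrist','w15.png');np.save('W15.npy',W,allow_pickle=True);cam('side','s15.png');cam('top','t15.png')
f=lambda i:cv2.resize(cv2.imread(f'pics/w{i}.png')[215:320,95:215],None,fx=3.333,fy=3.333,interpolation=2)
cv2.imwrite('pics/g4.png',np.hstack([f(14),f(15)]))
f=lambda i:cv2.resize(cv2.imread(f'pics/s{i}.png')[220:320,320:400],None,fx=4.5,fy=4.5,interpolation=2)
cv2.imwrite('pics/g5.png',np.hstack([f(14),f(15)]))
"
```

```text
t 17.1 pos [ 0.4938 -0.0116  0.1885] F [-4.3 -1.9 12.6] open 0.412 q [-0.26  0.14  1.91 -0.    1.09  1.29]
shift cm [-0.21  0.08  0.45] rot deg [-0.05 -0.04 -0.04]
```

View pics/g4.png

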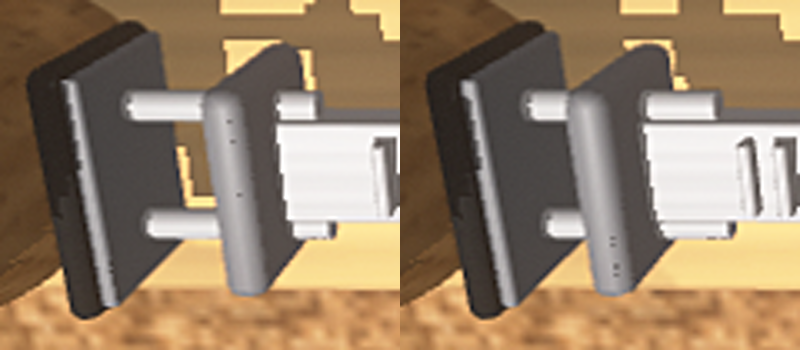

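View pics/g5.png

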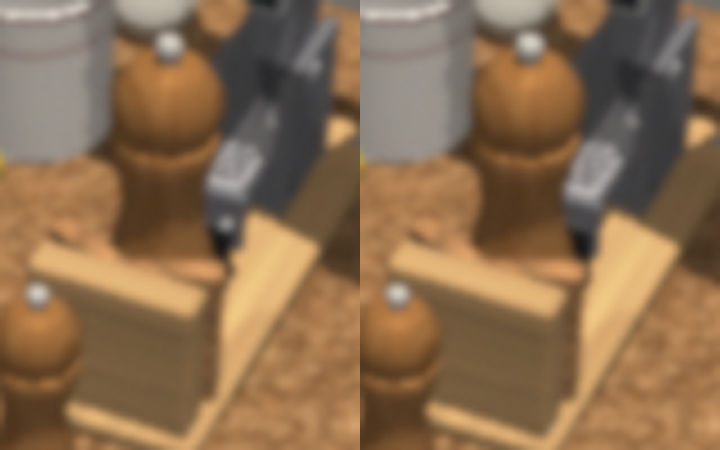

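View pics/w15.png

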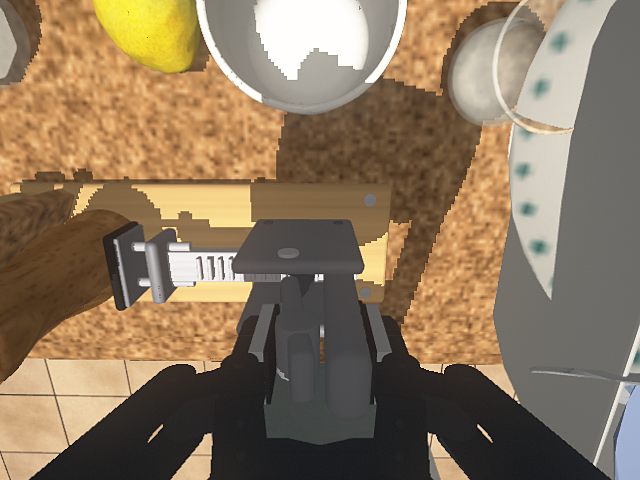

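Call:
move_arm --rows "0 0 0 0 0 0 0.2; 0 0 0 0 0 0 0.2; 0 0 0 0 0 0 0.2; 0 0 0 0 0 0 0.2; 0 0 0 0 0 0 0.2"

```text
time_s: 17.75
eef_pos: [0.4938, -0.0116, 0.1885]
eef_rot: [-0.0, 0.712, -0.702, 0.0]
wrist_force: [-5.2, -3.0, 13.0]
opening: 0.414
```

```bash
python3 -c "
from h import *
togo([.493,-.0095,.184])
W=cam('wrist','w16.png');
a=cv2.imread('pics/w16.png')[215:440,80:420];b=cv2.imread('pics/t15.png')[160:310,190:450]
cv2.imwrite('pics/g6.png',np.hstack([cv2.resize(a,(453,300)),cv2.resize(b,(347,300))]))
"
```

```text
t 17.75 pos [ 0.4938 -0.0116  0.1885] F [-5.2 -3.  13. ] open 0.414 q [-0.26  0.14  1.91 -0.    1.09  1.29]
shift cm [-0.21  0.08  0.45] rot deg [-0.05 -0.03 -0.05]
```

View pics/g6.png

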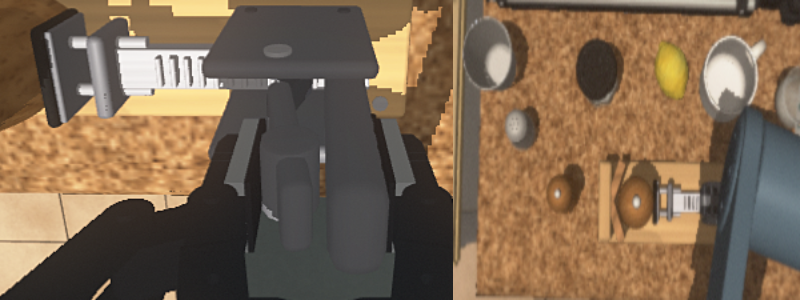

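The mill stands upright against the V with the pad pressed on it. The trigger is held home and the opening is steady, so I'm handing in.

```bash
python3 -c "
from bench import ctrl
print(ctrl.hand_in())"
```

```text
the job is handed in; nothing more can be done
None
```

The job is done and handed in at about 17.8 s of the 51 s allowed. I lifted the larger mill by its head, stood it upright in the clamp about 6 mm short of the V stop, and let go. I then gave the trigger seven full squeezes and left it held fully squeezed.

**Mill and pad:** Stroke 6 still moved the mill about 3 mm. On stroke 7 the mill and pad stood still while the jaw moved on about 6.5 mm, so the mill is seated. From how far the pad's rods stand out, I put its compression at 13–15 mm, about 4–4.5 N. The top and side pictures show the mill upright in the V.

**Trigger:** The gripper opening held steady at about 0.41 for an extra 0.5 s with the grip set to close further. The wrist force was about 14 N while holding.

**Surroundings:** None of the pictures showed anything else on the worktop disturbed.

**Checks that disagreed or were indirect:**
- The cameras disagreed by 3–5 mm on the clamp's position along its length. I allowed for that by setting the mill down short of the V stop.
- I never measured the pad force or the trigger angle directly. The force comes from the pictures, and "fully home" comes from the unchanging opening and the full jaw steps.

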